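Lower the grinder's eye shields

TASK

The bench grinder is about to be used, but both of its clear eye shields have been left swung up. With the fingertips, gently push each shield down over its wheel until it rests fully down on its stop; do not pinch or slap the shields, and leave the cup, the bottle and the chisel standing or lying where they are.

Things in the scene. Friction and masses are not known exactly. Their poses are not given: they have to be found in the camera images.
- grinder: Cream bench grinder bolted to the bench. Origin on the bench under the middle of the motor; its -x axis is the front (operator's side, towards the robot, yaw up to 0.3 rad), y to its left wheel, z up. Two dark wheel guards, 46 mm wide, centred 145 mm up at y = +135 and -135 mm, 85 mm in radius (top 230 mm up). Tool rests in front of the wheels, top 145 mm up, reach x = -121 mm. Fixed.
- left_shield (a joint): Angle (rad) of the left shield (+y wheel): clear plate, black frame, 105 mm wide along the pivot, 95 mm from pivot to free edge, 6 mm thick. 0 = down on its rigid stop, sloping 0.61 rad below level from pivot to front. Grows as it swings up: 0.61 level, 2.18 straight up, 2.3 limit. Stiff hinge: stays where left; 2 to 3 N at the edge moves it. Over 60 N or 4 rad/s is rough.
- right_shield (a joint): Angle (rad) of the right shield (the grinder's -y wheel): the same part, sizes, friction, limits and values as the left shield. On either shield, a finger pressing with over 12 N on the plate's front/under face (turned to the operator when up, to the wheel when down) counts as pinching.
- left_pivot (a point): Middle of the left shield's pivot axis, at x = -70, y = +135, z = +240 mm in the grinder's frame; the axis runs along the grinder's y. The plate's mid-plane contains this axis and the free edge. To lower the shield, push on its upper/back face near the free edge. Nothing behind it is higher than the guard's top, 230 mm.
- right_pivot (a point): The same point of the right shield: x = -70, y = -135, z = +240 mm in the grinder's frame.
- left_edge (a point): Middle of the left shield's free edge, 95 mm from the pivot; moves with the shield (335 mm above the bench when straight up, 186 mm when down).
- right_edge (a point): The same point of the right shield.
- quench_cup: Loose open steel cup, 80 mm across, 85 mm high, standing on the bench in front of or beside the grinder; origin at the centre of its underside. To be left alone.
- oil_bottle: Loose grey plastic oil bottle, 54 mm across, 150 mm high, standing on the bench in front of or beside the grinder; origin at the centre of its underside. To be left alone.
- chisel: Loose wood chisel lying on the bench before the grinder's right wheel, 255 mm long, 26 mm high: wooden handle towards its -x, steel blade towards its +x; origin at bench height where the handle meets the blade. To be left alone.

How it is judged:
By the outcome, as a careful person would: the job done as asked, in the order asked, and still so for the second after the job is handed in, with the robot touching nothing.
It also fails if it takes over 56 s, if anything falls off the work surface, if the arm or the gripper's body presses on something with over 40 N, if the wrist force passes 120 N, or if a joint passes its speed limit or range.

ROBOT

A 6-joint arm with a two-finger parallel gripper is mounted at the origin on the work surface. World frame = base frame: x ahead of the robot, y to its left, z up, the work surface at z = 0. Lengths are in mm, angles in rad, forces in N, time in s.
With the tool pointing down it reaches from about 350 to 975 mm from the base axis. Payload 7.1 kg.
Tool frame: the origin (TCP) lies midway between the tips of the shut fingers; the grasp point (between the pads) lies 19 mm behind it; z points along the fingers, y is the line along which they close (so a half turn about z gives the same grasp; the last joint's range is limited). The gripper opens to 88 mm and grips with 3 to 60 N. Pads are 20 mm wide; open, the fingers measure 115 mm over their backs; the gripper's body (75 mm by 178 mm) begins 61 mm behind the grasp point.
Start: joints at [1.189, 0.423, 1.63, -0, 1.089, -0.019], TCP at [221.776, 584.312, 222.675] pointing down, gripper open.
Joint ranges: [-3, 3], [-0.9, 2.11], [0.09, 2.58], [-1.31, 4.45], [0.11, 2.69], [-2.54, 2.54]. Speed limits (rad/s): [2.39, 2.39, 3.01, 3.14, 3.14, 3.14].

INTERFACE

Orientations are given as a rotation vector (axis times angle).
In Python, from workcell import ctrl gives the robot as it stands. The module is installed in compiled form; this text tells all that it offers.
- The arm moves only by the tool apply_moves, never from a script. Its argument "targets" is a list of rows, each a list of 3 entries, a list of its own where there are three numbers: the opening, from -1 (shut) to 1 (fully open), then the shift along the tool's x, y, z normalised to -1 to 1, where 1 is 5 cm, then the turn, a rotation vector about the tool's x, y, z normalised to -1 to 1, where 1 is 90 degrees. In form: [[jaw, [x, y, z], [wx, wy, wz]], ...]. A call has 1 to 8 rows; each row shifts and turns the commanded pose from where the row before left it, along the tool's axes as they then stand; what a row does not reach is not made up. A row lasts 1/8 s, in which the tool goes at most 62.5 mm and 10.7 degrees, less where a joint would pass 70% of its speed; a pose out of reach is approached as far as the arm can. A call with a number of a shift or a turn outside -1 to 1 is refused whole. A call with a gripper value outside its range is refused whole. The fingers move at their own pace and stop on an object; the grip force is fixed at half the most. Time passes only in rows, so rows that do not move let the fingers close. It gives the time, the measured TCP pose, the force, the opening and the grip force at its end, in the units of the state.
- ctrl.get_obs(): the state, without advancing time (a new reading comes with each control period).
- ctrl.get_image(name): name is "side" or "top"; returns a dict with "pixels" (420x560x3 uint8, blue, green, red), "camera_matrix" (3x3 intrinsics, pixels), "k1" (the pictures are not rectified: a ray, as slopes to the right and down, at radius r is drawn at 1 + k1 r^2 times it, then the intrinsics apply), "view" (4x4, takes a point from world to camera coordinates). Camera axes: x right, y down, z forward; pixel columns grow to the right and rows downward; lengths in mm; the calibration is good to about 2 mm. A picture is of the moment at which its call begins. There is no depth.
- ctrl.close_job(): hands the job in; it is judged then, once.
Trained networks look in the newest picture that a camera, given by its name, has taken for a name from the list of things; names that differ only in an ending like _2 or _b are one class to them, and where a whole thing is asked for, a point or a joint stands for the part that bears it (a point fixed in the world has none). Each returns a list of dicts, best first, with "score" (0 to 1); they miss things now and then, are a little off and sometimes report something else, mostly with a low value. They report only what shows in the picture. A call takes as long as a camera call.
- ctrl.masks_of(label, camera): "region" (420x560 bool, what is visible of it) and "bbox" ([left, top, right, bottom] in pixels, round what is visible of it).
- ctrl.pinpoint(label, camera): "xy" ([column, row] in pixels: a listed point, or the origin of a listed thing).
The state is a dict: "t": time; "qpos": joint angles; "qvel": joint speeds; "joint_torque": joint torques, N m; "ee_pos": TCP position; "orientation": TCP orientation; "ft_force": force on the tool from outside, world axes, zero at the start; "moment": the same for the moment, N m; "width": finger opening in mm; "grasp_force": force on a finger pad.
Only numpy, scipy, OpenCV 4.12 (cv2) and the standard library are available. Lean on these libraries where they do the work, as an engineer would, in place of code of your own. Each camera call takes 0.05 s, during which the arm holds its last target. There are 200 camera calls.

## Working session

There is one attempt and no reset: what is moved stays moved. The work goes in short steps, Python scripts to look and compute and a tool call to move; the robot and the scene stay as the last step left them, time stands still between calls to the robot, and variables do not carry over. Pictures are saved under pics/ and viewed, at most 10 in all, crops included, and the job is handed in when it is done.

Besides the shell and the picture viewer there is one more tool, called as name(argument=value, ...) on one line, values as JSON. apply_moves: Moves the arm, as the interface text tells. Scaled input: -1 to 1 covers 5 cm each way for a shift and 90 degrees each way for a turn. Its arguments: {"type":"object","properties":{"targets":{"type":"array"}},"required":["targets"]}

```bash
mkdir -p pics; cat > h.py <<'E'
import numpy as np, cv2
from workcell import ctrl
from scipy.optimize import least_squares
from scipy.spatial.transform import Rotation as R
def proj(im,P):
    P=np.atleast_2d(P);V=np.array(im["view"]);c=P@V[:3,:3].T+V[:3,3]
    s=c[:,:2]/c[:,2:];s=s*(1+im["k1"]*(s**2).sum(1,keepdims=True))
    K=np.array(im["camera_matrix"]);return s@K[:2,:2].T+K[:2,2]
E
python3 - <<'E'
from h import *
o=ctrl.get_obs();print({k:np.round(v,3) for k,v in o.items()})
for n in("side","top"):
    im=ctrl.get_image(n);cv2.imwrite(f"pics/{n}0.png",im["pixels"]);print(n,np.round(im["view"],3).tolist(),np.array(im["camera_matrix"]).tolist(),im["k1"])
    for l in("grinder","left_pivot","right_pivot","left_edge","right_edge","quench_cup","oil_bottle","chisel"):
        print(l,[(np.round(d["xy"],1).tolist(),round(d["score"],2)) for d in ctrl.pinpoint(l,n)[:3]])
E
```

```text
{'t': np.float64(0.0), 'qpos': array([ 1.189,  0.424,  1.631,  0.   ,  1.089, -0.019]), 'qvel': array([ 0.001,  0.002, -0.   ,  0.   ,  0.001,  0.   ]), 'joint_torque': array([-1.0000e-03, -5.4462e+01, -2.7367e+01,  6.4000e-02,  2.3000e-02,
       -0.0000e+00]), 'ee_pos': array([221.575, 583.805, 221.919]), 'orientation': array([-5.67e-01, -3.09e+00,  2.00e-03]), 'ft_force': array([ 0.708,  0.581, -0.116]), 'moment': array([ 0.01 , -0.025,  0.032]), 'grasp_force': np.float64(0.0), 'width': np.float64(87.82)}
side [[0.953, -0.303, -0.004, -472.745], [-0.187, -0.579, -0.793, 240.169], [0.238, 0.757, -0.609, 965.636], [0.0, 0.0, 0.0, 1.0]] [[441.4600185773486, 0.0, 286.2852925036726], [0.0, 441.4600185773486, 208.9139488765302], [0.0, 0.0, 1.0]] -0.06083773290010897
grinder [([360.7, 274.1], 0.66)]
left_pivot [([324.9, 166.4], 0.66)]
right_pivot [([366.3, 239.8], 0.81), ([323.3, 166.9], 0.33)]
left_edge [([314.7, 133.3], 0.7), ([322.8, 167.1], 0.58)]
right_edge [([337.9, 212.5], 0.65)]
quench_cup [([281.1, 299.0], 0.71), ([339.7, 212.7], 0.51)]
oil_bottle [([289.4, 215.5], 0.6)]
chisel [([315.0, 374.5], 0.89)]
top [[-0.008, -1.0, -0.021, 56.837], [-0.994, 0.01, -0.107, 516.306], [0.107, 0.02, -0.994, 1144.74], [0.0, 0.0, 0.0, 1.0]] [[403.94755982376716, 0.0, 283.4613799762328], [0.0, 403.94755982376716, 213.10237834392984], [0.0, 0.0, 1.0]] 0.006875150914849065
grinder [([321.6, 167.4], 0.92), ([233.5, 194.1], 0.47)]
left_pivot [([279.8, 168.2], 0.78)]
right_pivot [([389.3, 177.0], 0.55)]
left_edge [([274.8, 167.6], 0.78)]
right_edge [([398.7, 196.5], 0.58)]
quench_cup [([333.1, 235.6], 0.94)]
oil_bottle [([232.4, 192.3], 0.66)]
chisel [([403.0, 238.9], 0.83)]
```

View pics/side0.png

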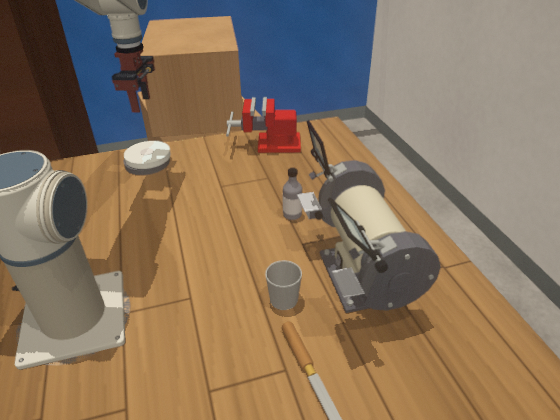

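View pics/top0.png

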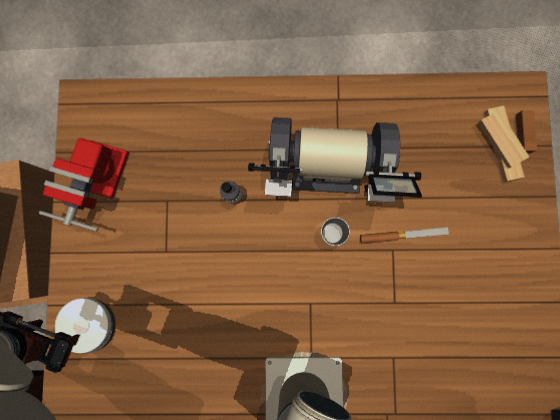

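The side view shows the left shield almost upright (edge at about 315,133) and the right one partly raised (edge at about 338,212). The cup (281,285), bottle (292,195) and chisel (310,365) are all in front of the grinder. Next I'll fit the grinder pose and shield angles.

```bash
cat >> h.py <<'E'
def pts(p):
    x,y,yaw,tl,tr=p;e=lambda s,t:[-70-95*np.cos(t-.61),s*135,240+95*np.sin(t-.61)]
    L=np.array([[0,0,0],[-70,135,240],[-70,-135,240],e(1,tl),e(-1,tr)],float)
    return R.from_euler('z',yaw).apply(L)+[x,y,0]
def fit(ims,obs,p0=(620,-80,0,2.1,1.2)):
    def f(p):
        P=pts(p);return np.concatenate([((proj(ims[n],P)-obs[n])).ravel() for n in ims])
    return least_squares(f,p0,loss='soft_l1',f_scale=2)
NM=("grinder","left_pivot","right_pivot","left_edge","right_edge")
def frame(ims,p,s,t):  # outline corners of shield
    q=np.array([[-70,s*135+b*52.5,240] if a==0 else [-70-95*np.cos(t-.61),s*135+b*52.5,240+95*np.sin(t-.61)] for a,b in((0,-1),(0,1),(1,1),(1,-1))])
    return R.from_euler('z',p[2]).apply(q)+[p[0],p[1],0]
E
python3 - <<'E'
from h import *
ims={n:ctrl.get_image(n) for n in("side","top")};obs={}
for n in ims: obs[n]=np.array([ctrl.pinpoint(l,n)[0]["xy"] for l in NM])
r=fit(ims,obs);print(np.round(r.x,3));print(np.round(r.fun.reshape(2,5,2),1).tolist())
# ground intersection of objects
for l in("quench_cup","oil_bottle","chisel"):
    s=least_squares(lambda q:np.concatenate([(proj(ims[n],[[q[0],q[1],0]])[0]-ctrl_[n]) for n in ims]),[500,-80]) if (ctrl_:={n:np.array(ctrl.pinpoint(l,n)[0]["xy"]) for n in ims}) else 0
    print(l,np.round(s.x),np.round(s.fun,1))
tiles=[]
for n in ims:
    g=ims[n]["pixels"].copy();c=np.array([1,1])
    for s,t in((1,r.x[3]),(-1,r.x[4])):
        cv2.polylines(g,[np.int32(np.round(proj(ims[n],frame(ims,r.x,s,t))))],True,(0,255,0) if s>0 else (255,0,255),1)
    g=g[100:310,220:440];tiles.append(cv2.resize(g,None,fx=1.8,fy=2.0))
cv2.imwrite("pics/fit.png",np.hstack(tiles)[:, :800])
E
```

```text
[ 6.6431e+02 -7.2359e+01 -6.2000e-02  1.9770e+00  1.4930e+00]
[[[0.0, -3.6], [-0.7, -0.5], [-0.5, -0.0], [1.4, -1.8], [-1.5, 1.0]], [[1.0, -0.3], [-2.3, -1.4], [1.2, 0.6], [0.1, 2.2], [2.5, -5.6]]]
quench_cup [456. -89.] [ 0.7 -0.1 -0.2  0.9]
oil_bottle [576. 202.] [ 1.8  0.3 -0.8  1.8]
chisel [ 453. -296.] [-2.  -1.1  2.4 -2.5]
```

View pics/fit.png

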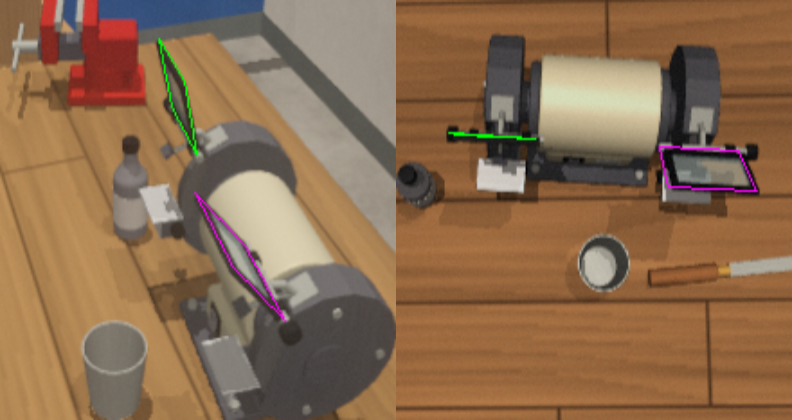

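The fitted outlines match both pictures: left about 1.98 rad, right about 1.49 rad, grinder at (664,-72) with yaw -0.062. I'll lift, align and travel with the fingers shut.

apply_moves(targets=[[-1,[0,0,-0.8],[0,0,-0.04]],[-1,[0,0,-0.8],[0,0,-0.04]],[-1,[0,0,-0.8],[0,0,-0.04]],[-1,[0,0,-0.8],[0,0,-0.04]],[-1,[0,0,-0.8],[0,0,-0.03]],[-1,[-0.5,-0.56,0],[0,0,0]],[-1,[-0.5,-0.56,0],[0,0,0]],[-1,[0,0,0],[0,0,0]]])

```text
t: 2.8
ee_pos: [269.2, 523.8, 423.1]
orientation: [0.105, 3.139, 0.0]
ft_force: [-0.4, -0.2, -0.0]
width: 11.4
grasp_force: 0.0
```

```bash
cat >> h.py <<'E'
def where(p=(664.3,-72.4,-.062)):
    o=ctrl.get_obs();M=R.from_rotvec(o["orientation"]).as_matrix()
    g=R.from_euler('z',p[2]).inv().apply(np.array(o["ee_pos"])-[p[0],p[1],0])
    print("t",round(float(o["t"]),2),"grinder-frame tcp",np.round(g,1),"u,dz rel pivot",np.round([-70-g[0],g[2]-240],1),"F",np.round(o["ft_force"],1),"w",np.round(o["width"],1))
    print("tool x,y,z in grinder:",np.round(R.from_euler('z',p[2]).inv().as_matrix()@M,3).tolist())
E
python3 -c "
from h import *
where()"
```

```text
t 2.8 grinder-frame tcp [-431.3  570.6  423.1] u,dz rel pivot [361.3 183.1] F [-0.4 -0.2 -0. ] w 11.4
tool x,y,z in grinder: [[-1.0, 0.005, 0.0], [0.005, 1.0, 0.0], [-0.0, 0.0, -1.0]]
```

apply_moves(targets=[[-1,[-0.48,-0.545,0],[0,0,0]],[-1,[-0.48,-0.545,0],[0,0,0]],[-1,[-0.48,-0.545,0],[0,0,0]],[-1,[-0.48,-0.545,0],[0,0,0]],[-1,[-0.48,-0.545,0],[0,0,0]],[-1,[-0.48,-0.545,0],[0,0,0]],[-1,[-0.48,-0.545,0],[0,0,0]],[-1,[-0.48,-0.545,0],[0,0,0]]])

```text
t: 3.8
ee_pos: [446.2, 295.3, 422.7]
orientation: [-0.1, -3.14, -0.001]
ft_force: [0.4, -0.3, -0.7]
width: 0.4
grasp_force: 0.0
```

apply_moves(targets=[[-1,[-0.48,-0.545,0],[0,0,0]],[-1,[-0.48,-0.545,0],[0,0,0]],[-1,[-0.48,-0.545,0],[0,0,0]],[-1,[-0.48,-0.545,0],[0,0,0]],[-1,[-0.48,-0.545,0],[0,0,0]],[-1,[-0.48,-0.545,0],[0,0,0]],[-1,[-0.48,-0.545,0],[0,0,0]],[-1,[-0.48,-0.545,0],[0,0,0]]])

```text
t: 4.8
ee_pos: [624.2, 65.5, 422.5]
orientation: [-0.1, -3.14, -0.001]
ft_force: [0.7, -0.0, -0.6]
width: 0.4
grasp_force: 0.0
```

```bash
python3 -c "
from h import *
where()
# planned tip path (u forward, z above pivot)
for th in (1.98,1.7,1.49,1.4,1.2,1.0,.8,.61,.4,.2,0):
    f=th-.61;c,s=np.cos(f),np.sin(f)
    if f>0: u=78*c-3*s-10;z=78*s+3*c
    else: u=66*c-3*s+10*min(1,-f*5);z=66*s+3*c
    print(th,np.round([u,z],1))
im=ctrl.get_image('side')
cv2.imwrite('pics/a.png',cv2.resize(im['pixels'][20:320,200:500],None,fx=1.9,fy=1.9))"
```

```text
t 4.8 grinder-frame tcp [-48.6 135.1 422.5] u,dz rel pivot [-21.4 182.5] F [ 0.7 -0.  -0.6] w 0.4
tool x,y,z in grinder: [[-1.0, 0.002, -0.0], [0.002, 1.0, 0.0], [0.0, 0.0, -1.0]]
1.98 [ 2.6 77. ]
1.7 [23.4 70.5]
1.49 [37.4 62. ]
1.4 [42.8 57.5]
1.2 [53.1 45.9]
1.0 [61.  32.4]
0.8 [66.  17.7]
0.61 [66.  3.]
0.4 [ 75.2 -10.8]
0.2 [ 71.7 -23.6]
0 [ 65.8 -35.4]
```

View pics/a.png

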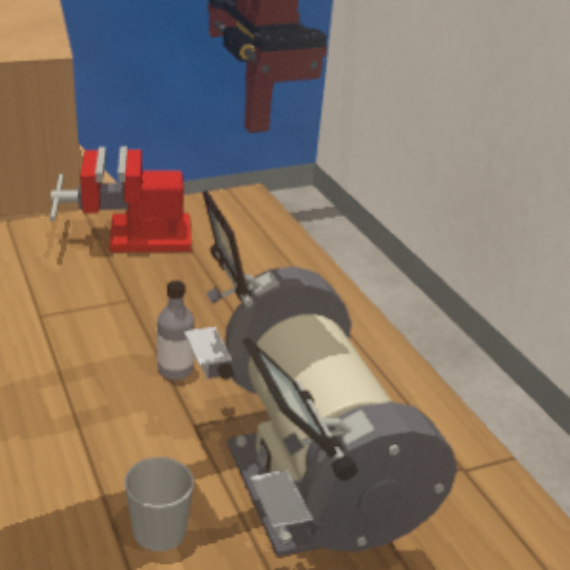

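The shut fingers hang above and behind the left shield, clear of everything. I'll descend and close the gap.

apply_moves(targets=[[-1,[0,0,0.42],[0,0,0]],[-1,[0,0,0.42],[0,0,0]],[-1,[0,0,0.42],[0,0,0]],[-1,[0,0,0.42],[0,0,0]],[-1,[0,0,0.42],[0,0,0]],[-1,[0.1,0,0],[0,0,0]],[-1,[0.1,0,0],[0,0,0]],[-1,[0,0,0],[0,0,0]]])

```text
t: 5.85
ee_pos: [613.4, 66.4, 318.9]
orientation: [0.101, 3.138, 0.0]
ft_force: [1.1, 0.1, 0.0]
width: 0.5
grasp_force: 0.0
```

apply_moves(targets=[[-1,[0.12,0,0],[0,0,0]],[-1,[0.12,0,0],[0,0,0]],[-1,[0.12,0,0.02],[0,0,0]],[-1,[0.12,0,0.04],[0,0,0]],[-1,[0.12,0,0.06],[0,0,0]],[-1,[0,0,0],[0,0,0]]])

```text
t: 6.6
ee_pos: [582.6, 68.1, 311.5]
orientation: [-0.101, -3.139, 0.0]
ft_force: [0.4, 0.2, 0.9]
width: 0.6
grasp_force: 0.1
```

```bash
python3 -c "
from h import *
where()
for n in('side','top'):
    im=ctrl.get_image(n);ctrl
    e=ctrl.pinpoint('left_edge',n)[:1];print(n,e)
    ts=np.arange(0,2.3,.02);pr=[proj(im,pts((664.3,-72.4,-.062,t,1.5))[3])[0] for t in ts]
    if e: d=[np.linalg.norm(q-e[0]['xy']) for q in pr];print(ts[np.argmin(d)],min(d))
"
```

```text
t 6.6 grinder-frame tcp [-90.3 135.1 311.5] u,dz rel pivot [20.3 71.5] F [0.4 0.2 0.9] w 0.6
tool x,y,z in grinder: [[-1.0, 0.002, -0.001], [0.002, 1.0, -0.0], [0.001, -0.0, -1.0]]
side [{'xy': [304.2, 135.7], 'score': 0.81}]
1.7 1.7208702401483857
top [{'xy': [275.9, 176.1], 'score': 0.68}]
1.78 3.129891971034538
```

apply_moves(targets=[[-1,[0.17,0,0.095],[0,0,0]],[-1,[0.17,0,0.095],[0,0,0]],[-1,[0.105,0,0.107],[0,0,0]],[-1,[0.105,0,0.107],[0,0,0]],[-1,[0.105,0,0.107],[0,0,0]],[-1,[0.08,0,0.135],[0,0,0]],[-1,[0.08,0,0.135],[0,0,0]],[-1,[0,0,0],[0,0,0]]])

```text
t: 7.8
ee_pos: [541.7, 70.6, 271.7]
orientation: [-0.101, -3.138, 0.0]
ft_force: [1.2, -0.2, 0.0]
width: 0.7
grasp_force: 0.0
```

apply_moves(targets=[[-1,[0.05,0,0.15],[0,0,0]],[-1,[0.05,0,0.15],[0,0,0]],[-1,[0.02,0,0.14],[0,0,0]],[-1,[0.02,0,0.14],[0,0,0]],[-1,[0,0,0.14],[0,0,0]],[-1,[0,0,0.14],[0,0,0]],[-1,[0,0,0],[0,0,0]]])

```text
t: 8.68
ee_pos: [535.0, 71.0, 228.8]
orientation: [-0.101, -3.138, 0.0]
ft_force: [-1.0, 0.0, 1.1]
width: 0.2
grasp_force: 0.0
```

```bash
cat > look.py <<'E'
from h import *
import sys
s=sys.argv[1];i=3 if s=='left' else 4
where()
for n in('side','top'):
    im=ctrl.get_image(n);e=ctrl.pinpoint(s+'_edge',n)[:1]
    ts=np.arange(-.2,2.3,.02);pr=[proj(im,pts((664.3,-72.4,-.062,t,t))[i])[0] for t in ts]
    if e: d=[np.linalg.norm(q-e[0]['xy']) for q in pr];print(n,e,ts[np.argmin(d)],min(d))
E
python3 look.py left
```

```text
t 8.68 grinder-frame tcp [-137.9  135.1  228.8] u,dz rel pivot [ 67.9 -11.2] F [-1.   0.   1.1] w 0.2
tool x,y,z in grinder: [[-1.0, 0.002, -0.002], [0.002, 1.0, -0.0], [0.002, -0.0, -1.0]]
side [{'xy': [284.2, 179.5], 'score': 0.91}] 0.3199999999999998 1.2979655903951426
top [{'xy': [275.1, 204.3], 'score': 0.59}] 0.05999999999999989 0.7522780520710837
```

apply_moves(targets=[[-1,[0,0,0.12],[0,0,0]],[-1,[0,0,0.12],[0,0,0]],[-1,[0,0,0.1],[0,0,0]],[-1,[0,0,0.06],[0,0,0]],[-1,[0,0,0],[0,0,0]]])

```text
t: 9.5
ee_pos: [535.2, 71.0, 209.1]
orientation: [-0.101, -3.139, 0.0]
ft_force: [-0.7, -0.5, -0.3]
width: 0.4
grasp_force: 0.2
```

apply_moves(targets=[[-1,[0,0,0.04],[0,0,0]],[-1,[0,0,0],[0,0,0]]])

```text
t: 9.75
ee_pos: [535.6, 71.1, 207.5]
orientation: [-0.101, -3.14, 0.0]
ft_force: [-0.2, 0.9, 2.0]
width: 0.7
grasp_force: 0.5
```

apply_moves(targets=[[-1,[0,0,0.03],[0,0,0]],[-1,[0,0,0],[0,0,0]]])

```text
t: 10.0
ee_pos: [535.6, 71.1, 206.1]
orientation: [-0.101, -3.14, 0.0]
ft_force: [-0.0, 0.6, 1.9]
width: 0.5
grasp_force: 0.7
```

apply_moves(targets=[[-1,[0,0,0.03],[0,0,0]],[-1,[0,0,0],[0,0,0]]])

```text
t: 10.25
ee_pos: [535.6, 71.1, 204.5]
orientation: [-0.101, -3.14, -0.0]
ft_force: [0.2, 0.6, 1.2]
width: 0.6
grasp_force: 0.7
```

apply_moves(targets=[[-1,[0,0,0.02],[0,0,0]],[-1,[0,0,0],[0,0,0]]])

```text
t: 10.5
ee_pos: [535.6, 71.1, 203.5]
orientation: [-0.101, -3.14, 0.0]
ft_force: [-0.2, -0.5, 2.3]
width: 0.5
grasp_force: 0.8
```

apply_moves(targets=[[-1,[0,0,0.02],[0,0,0]],[-1,[0,0,0],[0,0,0]]])

```text
t: 10.75
ee_pos: [535.7, 71.1, 202.7]
orientation: [0.101, 3.14, -0.0]
ft_force: [0.4, -0.0, 2.8]
width: 0.7
grasp_force: 1.2
```

apply_moves(targets=[[-1,[0,0,0.02],[0,0,0]],[-1,[0,0,0],[0,0,0]]])

```text
t: 11.0
ee_pos: [536.0, 71.1, 202.3]
orientation: [0.101, 3.139, 0.0]
ft_force: [-1.5, -0.2, 8.4]
width: 0.4
grasp_force: 3.8
```

apply_moves(targets=[[-1,[0,0,0.02],[0,0,0]],[-1,[0,0,0],[0,0,0]]])

```text
t: 11.25
ee_pos: [536.2, 71.1, 202.1]
orientation: [0.101, 3.139, 0.0]
ft_force: [-4.5, -0.3, 14.0]
width: 0.4
grasp_force: 6.8
```

```bash
python3 look.py left
```

```text
t 11.25 grinder-frame tcp [-136.8  135.3  202.1] u,dz rel pivot [ 66.8 -37.9] F [-4.5 -0.3 14. ] w 0.4
tool x,y,z in grinder: [[-1.0, 0.002, 0.001], [0.002, 1.0, 0.0], [-0.001, 0.0, -1.0]]
side [{'xy': [288.2, 188.3], 'score': 0.67}] 0.01999999999999988 0.12168561872932762
```

Force rose at the fitted stop position and the side camera agrees (θ≈0.02). Lifting off and going to the right shield.

apply_moves(targets=[[-1,[0,0,-0.2],[0,0,0]],[-1,[0,0,-0.8],[0,0,0]],[-1,[0,0,-0.8],[0,0,0]],[-1,[0,0,-0.8],[0,0,0]],[-1,[0,0,-0.8],[0,0,0]],[-1,[0,0,-0.8],[0,0,0]],[-1,[0,0,0],[0,0,0]]])

```text
t: 12.32
ee_pos: [536.8, 71.2, 413.8]
orientation: [0.101, 3.135, 0.001]
ft_force: [-0.0, -0.3, -0.6]
width: 0.4
grasp_force: 0.0
```

apply_moves(targets=[[-1,[-0.17,-0.77,0],[0,0,0]],[-1,[-0.17,-0.77,0],[0,0,0]],[-1,[-0.17,-0.77,0],[0,0,0]],[-1,[-0.17,-0.77,0],[0,0,0]],[-1,[-0.17,-0.77,0],[0,0,0]],[-1,[-0.17,-0.77,0],[0,0,0]],[-1,[-0.17,-0.77,0],[0,0,0]],[-1,[0,0,0],[0,0,0]]])

```text
t: 13.32
ee_pos: [577.1, -203.7, 408.5]
orientation: [-0.106, -3.137, -0.001]
ft_force: [0.5, 0.6, 0.4]
width: 0.4
grasp_force: 0.0
```

```bash
python3 look.py left; python3 look.py right; python3 -c "
from h import *
t=[ctrl.get_image(n)['pixels'] for n in('side','top')]
cv2.imwrite('pics/b.png',np.hstack([cv2.resize(t[0][20:320,220:440],None,fx=1.8,fy=1.8),cv2.resize(t[1][60:360,220:440],None,fx=1.8,fy=1.8)]))"
```

```text
t 13.32 grinder-frame tcp [ -78.9 -136.4  408.5] u,dz rel pivot [  8.9 168.5] F [0.5 0.6 0.4] w 0.4
tool x,y,z in grinder: [[-1.0, 0.005, -0.003], [0.005, 1.0, 0.001], [0.003, 0.001, -1.0]]
side [{'xy': [285.9, 191.7], 'score': 0.63}] -1.1102230246251565e-16 3.8852623991698394
top [{'xy': [274.5, 199.7], 'score': 0.59}] -0.18000000000000002 0.47144476892719633
t 13.53 grinder-frame tcp [ -78.8 -133.4  409.9] u,dz rel pivot [  8.8 169.9] F [-0.3 -0.2 -0.6] w 0.4
tool x,y,z in grinder: [[-1.0, 0.002, -0.001], [0.002, 1.0, 0.001], [0.001, 0.001, -1.0]]
side [{'xy': [338.3, 212.2], 'score': 0.79}] 1.5199999999999991 0.9400851816601468
top [{'xy': [399.2, 198.0], 'score': 0.98}] 1.4199999999999993 4.6155831797700815
```

View pics/b.png

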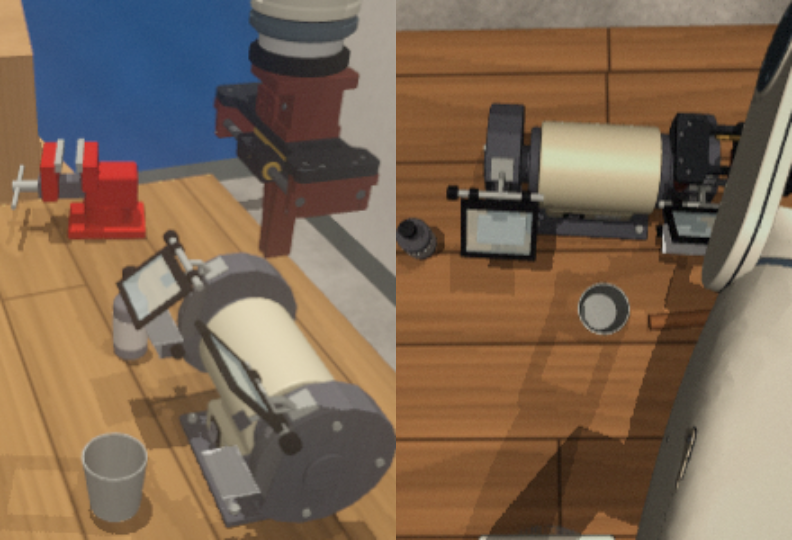

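The left shield lies down over its wheel (left panel, about 155,285). The fingers are above and behind the right shield, so I'll descend there.

apply_moves(targets=[[-1,[0,0,0.45],[0,0,0]],[-1,[0,0,0.45],[0,0,0]],[-1,[0,0,0.45],[0,0,0]],[-1,[0,0,0.45],[0,0,0]],[-1,[0,0,0.36],[0,0,0]],[-1,[0.15,0,0],[0,0,0]],[-1,[0.15,0,0],[0,0,0]],[-1,[0,0,0],[0,0,0]]])

```text
t: 14.82
ee_pos: [562.6, -200.9, 303.9]
orientation: [0.101, 3.138, -0.001]
ft_force: [0.8, -0.2, -0.3]
width: 0.5
grasp_force: 0.0
```

apply_moves(targets=[[-1,[0.14,0,0],[0,0,0]],[-1,[0.12,0,0.02],[0,0,0]],[-1,[0.12,0,0.08],[0,0,0]],[-1,[0.11,0,0.11],[0,0,0]],[-1,[0,0,0],[0,0,0]]])

```text
t: 15.45
ee_pos: [537.5, -199.0, 291.5]
orientation: [-0.101, -3.138, -0.001]
ft_force: [0.5, -0.3, 0.6]
width: 0.5
grasp_force: 0.1
```

```bash
python3 look.py right
```

```text
t 15.45 grinder-frame tcp [-118.7 -134.3  291.5] u,dz rel pivot [48.7 51.5] F [ 0.5 -0.3  0.6] w 0.5
tool x,y,z in grinder: [[-1.0, 0.002, -0.002], [0.002, 1.0, 0.0], [0.002, 0.0, -1.0]]
side [{'xy': [332.7, 220.8], 'score': 0.55}] 1.3399999999999992 1.8219964352631088
top [{'xy': [395.7, 204.7], 'score': 0.78}] 1.1999999999999993 3.0650076268015924
```

apply_moves(targets=[[-1,[0.09,0,0.11],[0,0,0]],[-1,[0.08,0,0.13],[0,0,0]],[-1,[0.08,0,0.14],[0,0,0]],[-1,[0.05,0,0.15],[0,0,0]],[-1,[0.05,0,0.15],[0,0,0]],[-1,[0.02,0,0.14],[0,0,0]],[-1,[0.01,0,0.14],[0,0,0]],[-1,[0,0,0],[0,0,0]]])

```text
t: 16.65
ee_pos: [518.9, -197.8, 243.3]
orientation: [-0.101, -3.139, -0.001]
ft_force: [0.5, 1.0, -0.4]
width: 0.6
grasp_force: 0.0
```

apply_moves(targets=[[-1,[0,0,0.14],[0,0,0]],[-1,[0,0,0.14],[0,0,0]],[-1,[0,0,0.12],[0,0,0]],[-1,[0,0,0.1],[0,0,0]],[-1,[0,0,0],[0,0,0]]])

```text
t: 17.27
ee_pos: [518.8, -197.8, 218.4]
orientation: [-0.101, -3.138, -0.001]
ft_force: [0.4, -0.5, 0.2]
width: 0.5
grasp_force: 0.1
```

```bash
python3 look.py right
```

```text
t 17.27 grinder-frame tcp [-137.4 -134.1  218.4] u,dz rel pivot [ 67.4 -21.6] F [ 0.4 -0.5  0.2] w 0.5
tool x,y,z in grinder: [[-1.0, 0.002, -0.002], [0.002, 1.0, 0.0], [0.002, 0.0, -1.0]]
side [{'xy': [321.2, 264.7], 'score': 0.97}] 0.1599999999999998 0.5758100312227518
top [{'xy': [385.6, 213.2], 'score': 0.88}] 0.43999999999999967 0.17491084978288143
```

apply_moves(targets=[[-1,[0,0,0.1],[0,0,0]],[-1,[0,0,0.08],[0,0,0]],[-1,[0,0,0.06],[0,0,0]],[-1,[0,0,0],[0,0,0]]])

```text
t: 17.98
ee_pos: [519.0, -197.9, 206.7]
orientation: [-0.101, -3.139, -0.0]
ft_force: [1.0, 0.0, 0.9]
width: 0.5
grasp_force: 0.3
```

apply_moves(targets=[[-1,[0,0,0.03],[0,0,0]],[-1,[0,0,0],[0,0,0]]])

```text
t: 18.23
ee_pos: [519.3, -197.9, 205.6]
orientation: [-0.101, -3.14, -0.0]
ft_force: [0.7, -0.4, 2.0]
width: 0.7
grasp_force: 0.6
```

apply_moves(targets=[[-1,[0,0,0.03],[0,0,0]],[-1,[0,0,0],[0,0,0]]])

```text
t: 18.48
ee_pos: [519.5, -198.0, 204.3]
orientation: [0.101, 3.14, -0.0]
ft_force: [-0.8, -0.1, 2.9]
width: 0.2
grasp_force: 1.2
```

apply_moves(targets=[[-1,[0,0,0.02],[0,0,0]],[-1,[0,0,0],[0,0,0]]])

```text
t: 18.73
ee_pos: [519.7, -198.1, 203.9]
orientation: [0.101, 3.139, -0.0]
ft_force: [-0.7, 1.2, 8.5]
width: 0.5
grasp_force: 3.7
```

apply_moves(targets=[[-1,[0,0,0.02],[0,0,0]],[-1,[0,0,0],[0,0,0]]])

```text
t: 18.98
ee_pos: [519.9, -198.1, 203.7]
orientation: [0.101, 3.138, -0.001]
ft_force: [-4.1, 1.3, 14.1]
width: 0.6
grasp_force: 6.5
```

apply_moves(targets=[[-1,[0,0,-0.2],[0,0,0]],[-1,[0,0,-0.8],[0,0,0]],[-1,[0,0,-0.8],[0,0,0]],[-1,[0,0,-0.8],[0,0,0]],[-1,[0,0,-0.8],[0,0,0]],[-1,[0,0,-0.8],[0,0,0]],[-1,[0,0,0],[0,0,0]]])

```text
t: 19.85
ee_pos: [520.4, -198.4, 415.4]
orientation: [0.101, 3.135, -0.003]
ft_force: [0.3, 0.3, 0.3]
width: 0.5
grasp_force: 0.0
```

```bash
python3 look.py left; python3 look.py right; python3 -c "
from h import *
ims={n:ctrl.get_image(n) for n in('side','top')};t=[]
for n in ims:
    g=ims[n]['pixels'].copy()
    for s in(1,-1): cv2.polylines(g,[np.int32(np.round(proj(ims[n],frame(0,(664.3,-72.4,-.062),s,0))))],True,(0,255,0),1)
    t.append(g)
cv2.imwrite('pics/c.png',np.hstack([cv2.resize(t[0][120:420,220:440],None,fx=1.8,fy=1.8),cv2.resize(t[1][60:360,220:440],None,fx=1.8,fy=1.8)]))"
```

```text
t 19.85 grinder-frame tcp [-135.9 -134.7  415.4] u,dz rel pivot [ 65.9 175.4] F [0.3 0.3 0.3] w 0.5
tool x,y,z in grinder: [[-1.0, 0.002, 0.005], [0.002, 1.0, -0.002], [-0.005, -0.002, -1.0]]
side [{'xy': [292.2, 189.7], 'score': 0.89}] -0.10000000000000006 1.8934428869175868
top [{'xy': [274.2, 197.9], 'score': 0.71}] -0.2 1.5231100370299642
t 20.05 grinder-frame tcp [-137.7 -134.   410.5] u,dz rel pivot [ 67.7 170.5] F [-0.4 -0.7 -0.2] w 0.5
tool x,y,z in grinder: [[-1.0, 0.002, -0.003], [0.002, 1.0, 0.001], [0.003, 0.001, -1.0]]
side [{'xy': [325.9, 268.8], 'score': 0.97}] -0.04000000000000009 1.3351507169561396
top [{'xy': [383.7, 209.4], 'score': 0.9}] 0.05999999999999989 1.1629294534460124
```

View pics/c.png

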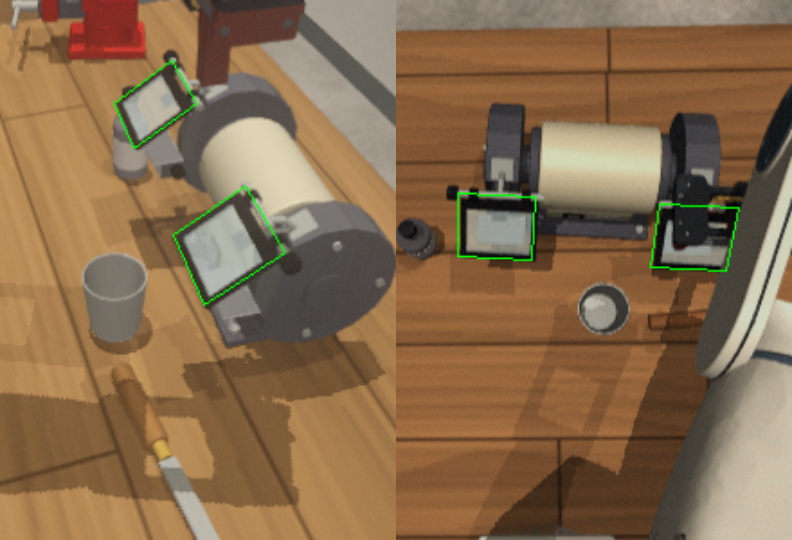

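Both shields match the outlines drawn for fully down (left panel, about 155,105 and 230,245). The cup, bottle and chisel haven't moved, and the robot is touching nothing.

```bash
python3 -c "
from workcell import ctrl
print(ctrl.close_job())"
```

```text
the job is handed in; nothing more can be done
None
```

Both eye shields were pushed down gently onto their stops (14 N at most when seated); the cup, bottle and chisel were left untouched, and the job is handed in after about 20 s of robot time.

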